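# Lay out the dig-kit finds for the record photograph

## Task

Lay out the dug-up finds for the record photograph: the pierced disc flat on the middle of the round plinth with the little seal standing upright on the middle of the disc, and the goblet upright on the middle of the square plinth. Lay the axe head flat on the table midway between the two plinths, on the line joining their centres and with its length square across that line, and lay the scale bar flat in front of it (on the robot's side), centred on the axe head, parallel to the row of plinths and about 25 mm clear of the axe head's near end. Leave the paper cup, the plaster lump and the brush where they are, and let go of everything.

Things in the scene. Friction and masses are not known exactly. Their poses are not given: they have to be found in the camera images.
- round_plinth: Low round plinth of pale wood, fixed: 80 mm across, 24 mm high. Origin: centre of its underside, on the table; top at z = +24 mm; z up. It and the square plinth stand in a row, 210 mm from centre to centre, roughly across the robot's view; either may be the left one. The row is turned up to 0.25 rad either way.
- square_plinth: Low square plinth of pale wood, fixed: 76 x 76 mm, 24 mm high. Origin: centre of its underside; top at z = +24 mm. Its y axis lies along the row of the two plinths (+y to the robot's left), its x axis points away from the robot, square to the row.
- disc: Flat round grey-green disc with a small hole in the middle: 60 mm across, 10 mm thick, hole 12 mm, about 70 g. Loose, lying flat. Origin: centre of its underside; z up.
- seal: Small grey-green stepped seal: square foot 28 x 28 x 16 mm with a narrower 20 x 20 mm block on it, 36 mm high in all, about 60 g; x and y axes are square to its sides. Loose, standing upright. Origin: centre of its underside.
- goblet: Grey-green stemmed goblet, round: foot 42 mm across and 5 mm high, stem 20 mm across, bowl 40 to 44 mm across between 30 and 56 mm height, 56 mm high in all, about 100 g. Loose, standing upright. Origin: centre of its underside.
- axe: Flat grey-green axe head: 80 mm long along its x axis, 14 mm thick; body 30 mm wide (y) from x = -40 to +18 mm, flaring to 40 and then 48 mm at the cutting edge (+x end, the last 10 mm only 8 mm thick), about 120 g. Loose, lying flat. Origin: middle of its length, on its underside. Either end may face the robot in the layout.
- scale_bar: Photographer's scale bar, white with black checks: 100 mm long (x), 16 mm wide (y), 10 mm thick, about 40 g. Loose, lying flat. Origin: centre of its underside.
- paper_cup: Bystander: open paper cup, 76 mm across the rim, 80 mm high, light and loose, standing beyond the plinths. Origin: centre of its underside. Leave it.
- lump: Bystander: rough plaster lump, about 75 mm across, 45 mm high, loose, to the robot's right. Origin: centre of its underside. Leave it.
- brush: Bystander: brush, 170 mm long along its x axis, loose, lying beyond the plinths to the right, no more than 35 mm high. Origin: underneath, near the middle of its length. Leave it.
Mind the look-alikes: they are no part of the job. Several things look just like the scale_bar: the one meant starts farthest to the robot's left.

How it is judged (in metres and radians):
At the end, for the whole second after the job is handed in: All flat or upright, at rest: disc within 12 mm of round plinth's centre; seal 10 mm of disc's; goblet 12 mm of square plinth's; axe head 15 mm of the midpoint along and across the row, 0.2 rad; bar on robot's side, 58-88 mm from axe head's middle along its length, 20 mm off its line, 0.2 rad (horizontal distance between disc and round_plinth below 0.012 m and height (world z) of disc between 0.02 and 0.028 m and angle between each of disc, seal, goblet, axe, scale_bar's own z axis and vertical below 0.1 rad and horizontal distance between seal and disc below 0.01 m and height (world z) of seal between 0.03 and 0.038 m and horizontal distance between goblet and square_plinth below 0.012 m and height (world z) of goblet between 0.02 and 0.028 m and height (world z) of axe between -0.004 and 0.004 m and x of axe in the frame of square_plinth between -0.015 and 0.015 m and horizontal distance between axe and round_plinth below 0.125 m and (y of axe in the frame of square_plinth between 0.09 and 0.12 m or y of axe in the frame of square_plinth between -0.12 and -0.09 m) and angle between the x axis of axe and the x axis of square_plinth, either way round below 0.2 rad and height (world z) of scale_bar between -0.004 and 0.004 m and angle between the x axis of scale_bar and the y axis of square_plinth, either way round below 0.2 rad and x of scale_bar in the frame of square_plinth below -0.035 m and y of scale_bar in the frame of axe between -0.02 and 0.02 m and (x of scale_bar in the frame of axe between 0.058 and 0.088 m or x of scale_bar in the frame of axe between -0.088 and -0.058 m) and linear speed of each of disc, seal, goblet, axe, scale_bar below 0.02 m/s); the robot touches nothing.
It fails at once if the paper cup is disturbed (moved more than 20 mm) (distance of paper_cup from where it was at the start of the episode above 0.02 m).
It fails at once if the plaster lump is disturbed (moved more than 20 mm) (distance of lump from where it was at the start of the episode above 0.02 m).
It fails at once if the brush is disturbed (moved more than 20 mm) (distance of brush from where it was at the start of the episode above 0.02 m).
It also fails if it takes over 128 s, if anything falls off the work surface, if the arm or the gripper's body presses on something with over 40 N, if the wrist force passes 120 N, or if a joint passes its speed limit or range.

## Robot

A 6-joint arm with a two-finger parallel gripper is mounted at the origin on the work surface. World frame = base frame: x ahead of the robot, y to its left, z up, the work surface at z = 0. Lengths are in m, angles in degrees, forces in N, time in s.
With the tool pointing down it reaches from about 0.3 to 0.775 m from the base axis. Payload 14.6 kg.
Tool frame: the origin (TCP) lies at the very end of the fingers, on their centre line; the grasp point (between the pads) lies 19 mm behind it (env.grip_depth is the distance from the TCP to the grasp point, in m); y points along the fingers, x is the direction in which the jaws open and shut, and the axes are right-handed (so a half turn about y gives the same grasp; the last joint's range is limited). The gripper opens to 94 mm and grips with 3 to 60 N. Pads are 16 mm wide; open, the fingers measure 119 mm over their backs; the gripper's body (75 mm by 177 mm) begins 78 mm behind the grasp point.
Start: joints at [-80.134, 17.183, 87.147, -0, 75.671, -3.816], TCP at [0.13, -0.534, 0.205] pointing down, gripper open.
Joint ranges: [-173.82, 173.82], [-45.26, 126.66], [13.44, 144.39], [-59.66, 239.66], [0, 175.72], [-146.38, 146.38]. Speed limits (degrees/s): [127.2, 127.2, 147.25, 180, 180, 180].

## Interface

Orientations are given as [roll, pitch, yaw] about the fixed x, y, z axes, in that order (R = Rz(yaw) Ry(pitch) Rx(roll)).
In Python, from cell import env gives the robot as it stands. The module is installed in compiled form; this text tells all that it offers.
- The arm moves only by the tool arm_command, never from a script. Its arguments are lists of equal length, an entry for each row: "jaw": the opening, from -1 (shut) to 1 (fully open); "xyz": the shift along the tool's x, y, z in mm, a list of three; "turn": the turn about the tool's y in degrees. A call has 1 to 5 rows; each row is the pose to reach, as a shift and turn from the pose commanded when the call began, along the tool's axes at that moment; what a row does not reach only later rows make up. A row lasts 1/10 s, in which the tool goes at most 50 mm and 8.59 degrees, less where a joint would pass 70% of its speed; a pose out of reach is approached as far as the arm can. A call with a gripper value outside its range is refused whole. The fingers move at their own pace and stop on an object; "squeeze" is the grip in N (left out, the last holds). Time passes only in rows, so rows that repeat a pose let the fingers close. It gives the time, the measured TCP pose, the force and the opening at its end, in the units of the state.
- env.state(): the state, without advancing time (a new reading comes with each control period).
- env.capture(name): name is "side" or "top"; returns a dict with "image" (400x640x3 uint8, red, green, blue), "z_map" (400x640 float32, m along the optical axis (not along the pixel's ray), 0 where there is no reading), "mtx" (3x3 intrinsics, pixels), "k1" (the pictures are not rectified: a ray, as slopes to the right and down, at radius r is drawn at 1 + k1 r^2 times it, then the intrinsics apply), "R" (3x3) and "t" (3): a world point X has camera coordinates R X + t. Camera axes: x right, y down, z forward; pixel columns grow to the right and rows downward; lengths in m; the calibration is good to about 2 mm. A picture is of the moment at which its call begins.
- env.sign_off(): hands the job in, once; it reports no verdict.
Trained networks look in a picture, given as the dict that the camera call returned (one of the last four; its "shot" number tells which), for a name from the list of things; names that differ only in an ending like _2 or _b are one class to them, and where a whole thing is asked for, a point or a joint stands for the part that bears it (a point fixed in the world has none). Each returns a list of dicts, best first, with "p" (0 to 1); they miss things now and then, are a little off and sometimes report something else, mostly with a low value. They report only what shows in the picture. A call takes as long as a camera call. They do not tell look-alikes from the thing itself.
- env.trace(picture, label): "pixels" (400x640 bool, what is visible of it) and "rect" ([left, top, width, height] in pixels, round what is visible of it).
The state is a dict: "clock": time; "joints": joint angles; "qd": joint speeds; "joint_torque": joint torques, N m; "ee_pos": TCP position; "tcp_rot": TCP orientation; "wrist_force": force on the tool from outside, world axes, zero at the start; "wrist_torque": the same for the moment, N m; "opening": finger opening in m.
Only numpy, scipy, OpenCV 4.12 (cv2) and the standard library are available. Lean on these libraries where they do the work, as an engineer would, in place of code of your own. Each camera call takes 0.05 s, during which the arm holds its last target.

## Working session

There is one attempt and no reset: what is moved stays moved. The work goes in short steps, Python scripts to look and compute and a tool call to move; the robot and the scene stay as the last step left them, time stands still between calls to the robot, and variables do not carry over. Pictures are saved under pics/ and viewed, and the job is handed in when it is done.

Besides the shell and the picture viewer there is one more tool, called after "Emit:" by a JSON object that holds its "method" and its "body", one argument or row to a line. arm_command: Moves the arm, as the interface text tells. Its arguments: {"type":"object","properties":{"jaw":{"type":"array"},"xyz":{"type":"array"},"turn":{"type":"array"},"squeeze":{"type":"number"}},"required":["jaw","xyz","turn"]}

```bash
mkdir -p pics; ls; cat > h.py <<'E'
import numpy as np, cv2
from cell import env
def pts(d,mask=None):
    z=d["z_map"];K=d["mtx"];k1=d["k1"]
    if mask is None: mask=z>0
    v,u=np.nonzero(mask&(z>0))
    n=cv2.undistortPoints(np.stack([u,v],1).astype(np.float64).reshape(-1,1,2),np.array(K,float),np.array([k1,0,0,0,0.]) ).reshape(-1,2)
    Z=z[v,u]
    C=np.c_[n*Z[:,None],Z]
    return (C-d["t"])@d["R"],u,v
def save(d,name): cv2.imwrite("pics/"+name,cv2.cvtColor(d["image"],cv2.COLOR_RGB2BGR))
E
python3 - <<'E'
from h import *
s=env.state();print({k:np.round(v,3) for k,v in s.items()})
for n in ("side","top"):
    d=env.capture(n);save(d,n+"0.png");print(n,d["k1"],d["mtx"],-d["R"].T@d["t"],d["shot"])
    if 1:
        for l in ["round_plinth","square_plinth","disc","seal","goblet","axe","scale_bar","paper_cup","lump","brush"]:
            for r in env.trace(d,l)[:5]:
                P,u,v=pts(d,r["pixels"])
                print(n,l,round(r["p"],2),r["rect"],np.round(np.median(P,0),3) if len(P) else None,np.round(np.percentile(P,[2],axis=0),3) if len(P) else None,np.round(np.percentile(P,[98],axis=0),3) if len(P) else None)
E
```

```text
pics
{'clock': np.float64(0.0), 'joints': array([-8.0135e+01,  1.7218e+01,  8.7181e+01,  1.0000e-03,  7.5670e+01,
       -3.8150e+00]), 'qd': array([ 0.188,  0.057, -0.053,  0.008,  0.005, -0.083]), 'joint_torque': array([ 0.0000e+00, -5.3180e+01, -3.5274e+01,  7.1000e-02,  2.4000e-02,
       -0.0000e+00]), 'ee_pos': array([ 0.13 , -0.534,  0.205]), 'tcp_rot': array([-8.9994e+01,  6.8000e-02, -7.6320e+01]), 'wrist_force': array([ 0.195, -0.581,  0.18 ]), 'wrist_torque': array([-0.034, -0.01 ,  0.018]), 'opening': np.float64(0.094)}
side -0.021236026066067244 [[473.35310273   0.         317.07509595]
 [  0.         473.35310273 198.7081368 ]
 [  0.           0.           1.        ]] [0.13918943 1.08264261 0.77332668] 1
side round_plinth 0.58 [287.6, 213.4, 28.4, 23.5] [0.548 0.094 0.023] [[0.515 0.043 0.   ]] [[0.59  0.121 0.027]]
side square_plinth 0.72 [323.0, 179.0, 33.1, 23.2] [ 0.508 -0.111  0.023] [[ 0.472 -0.161  0.002]] [[ 0.552 -0.083  0.028]]
side disc 0.53 [350.1, 158.7, 17.9, 7.6] [ 0.496 -0.341  0.01 ] [[ 0.468 -0.378  0.   ]] [[ 0.525 -0.319  0.014]]
side seal 0.75 [332
[... 2380 characters left out ...]
006]] [[0.797 0.221 0.014]]
top scale_bar 0.66 [301.8, 248.2, 9.3, 37.9] [0.353 0.02  0.01 ] [[ 0.304  0.009 -0.001]] [[0.397 0.03  0.014]]
top scale_bar 0.58 [246.3, 250.2, 22.5, 32.0] [0.351 0.151 0.01 ] [[ 0.311  0.126 -0.001]] [[0.395 0.175 0.014]]
top scale_bar 0.46 [202.8, 167.5, 30.9, 24.7] [0.591 0.274 0.01 ] [[0.56  0.242 0.007]] [[0.627 0.31  0.014]]
top paper_cup 0.57 [278.7, 103.4, 32.8, 37.1] [0.757 0.062 0.032] [[0.708 0.028 0.   ]] [[0.785 0.095 0.082]]
top lump 0.97 [404.9, 148.5, 26.2, 23.5] [ 0.651 -0.285  0.036] [[ 0.622 -0.323  0.001]] [[ 0.683 -0.259  0.046]]
top brush 0.77 [353.1, 99.0, 13.1, 63.6] [ 0.71  -0.127  0.018] [[ 0.653 -0.147  0.009]] [[ 0.809 -0.108  0.022]]
```

```bash
cat > fit.py <<'E'
from h import *
def obj(d,l,zlo,zhi,near=None,all_=False):
    """returns list of top-surface minAreaRect fits"""
    out=[]
    for r in env.trace(d,l):
        if r["p"]<0.3: continue
        m=cv2.dilate(r["pixels"].astype(np.uint8),np.ones((5,5)))>0
        P,u,v=pts(d,m); s=(P[:,2]>zlo)&(P[:,2]<zhi); Q=P[s]
        if len(Q)<10: continue
        rect=cv2.minAreaRect((Q[:,:2]*1000).astype(np.float32))
        c=rect[0]; 
        out.append((round(r["p"],2),np.round(c,1),np.round(rect[1],1),round(rect[2],1),np.round(Q.mean(0)*1000,1),len(Q)))
    return out
E
python3 - <<'E'
from fit import *
d=env.capture("top");im=cv2.cvtColor(d["image"],cv2.COLOR_RGB2BGR)
cv2.imwrite("pics/t1.png",cv2.resize(im[80:300,140:460],(800,550),interpolation=cv2.INTER_CUBIC))
cv2.imwrite("pics/bar1.png",cv2.resize(im[90:300,190:320],(0,0),fx=2.8,fy=2.8,interpolation=cv2.INTER_CUBIC))
for l,a,b in [("round_plinth",.018,.03),("square_plinth",.018,.03),("disc",.005,.016),("seal",.028,.042),("goblet",.045,.065),("axe",.004,.02),("scale_bar",.005,.016),("paper_cup",.07,.09),("lump",.01,.06),("brush",.005,.04)]:
    for o in obj(d,l,a,b): print(l,*o)
d=env.capture("side");save(d,"side1.png")
E
```

```text
round_plinth 0.64 [555.6  82.4] [77.6 76.3] 45.7 [555.5  82.2  23.9] 645
square_plinth 0.85 [ 515.5 -123.7] [76.2 76.3] 78.8 [ 515.2 -123.4   24. ] 756
disc 0.66 [ 497.4 -346.5] [58.  56.4] 47.1 [ 498.  -346.1    9.6] 326
seal 0.52 [742.3  62.2] [58.4 66. ] 86.3 [753.9  62.1  34.9] 66
goblet 0.57 [502.8 367.4] [40.4 40.8] 1.9 [503.1 368.   52.6] 218
axe 0.92 [ 402.3 -254.7] [46.1 86.5] 83.9 [ 404.8 -251.2   12.3] 374
scale_bar 0.8 [353.3 151.7] [99.6 25.4] 23.8 [353.2 152.   10. ] 228
scale_bar 0.57 [750.  202.5] [102.8  19.6] 20.9 [750.4 200.7  10.1] 199
scale_bar 0.52 [595.4 278.4] [98.3 24. ] 41.1 [594.5 278.2  10.2] 207
scale_bar 0.46 [345.   23.2] [ 21.7 106.7] 83.8 [347.6  20.   10.1] 216
paper_cup 0.84 [743.4  60.9] [74.9 73.5] 48.7 [747.5  61.9  77.7] 151
lump 0.61 [ 654.8 -287.8] [67.9 66.4] 73.1 [ 651.7 -285.7   33.8] 484
brush 0.76 [ 738.8 -126.6] [176.9  40.3] 1.3 [ 718.7 -127.6   17.5] 626
brush 0.59 [ 497.5 -346.2] [57.1 55.8] 32.1 [ 497.9 -346.1    9.6] 325
```

View pics/t1.png

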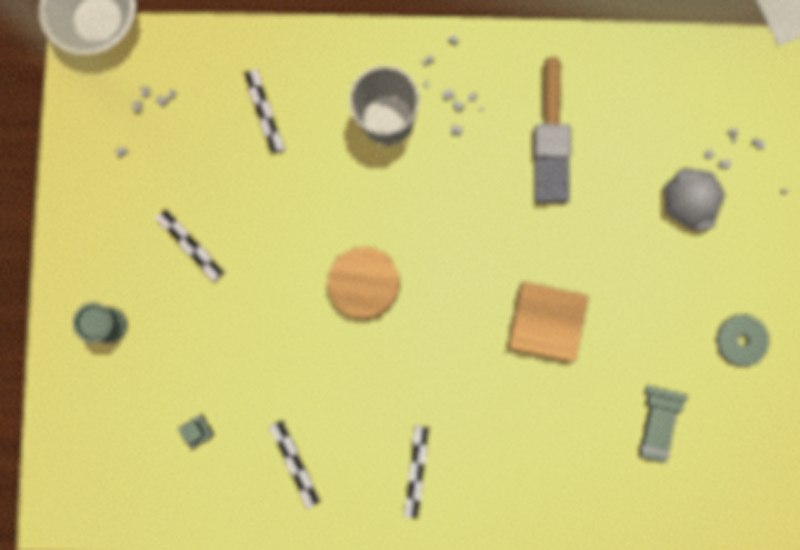

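View pics/bar1.png

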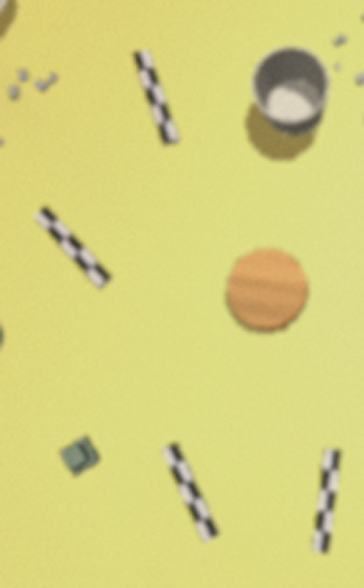

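View pics/side1.png

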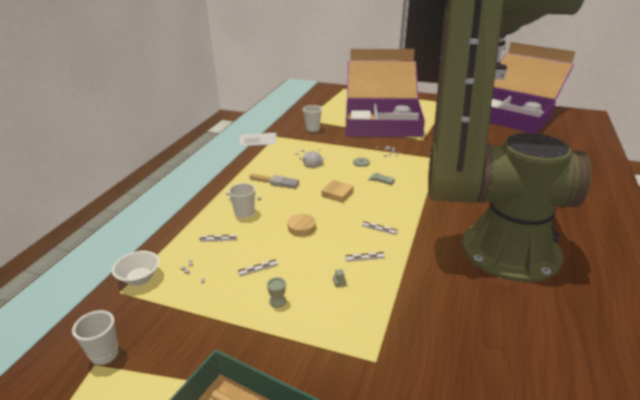

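Crop bars, full-image pixels: A (246,125), B (216,178), C (258,265), D (307,268). B fits: it is farthest to the robot's left (y≈0.276, next C/A at 0.15/0.20), and the enlarged crop shows it as the leftmost bar. Now I'll refine the poses by silhouette fitting.

```bash
cat > sil.py <<'E'
from h import *
from scipy.optimize import minimize
def box(x0,x1,y0,y1,z0,z1): return np.array([[x,y,z] for x in(x0,x1) for y in(y0,y1) for z in(z0,z1)],float)
def cyl(r,z0,z1,r2=None):
    a=np.linspace(0,2*np.pi,40); r2=r2 or r
    return np.r_[np.c_[r*np.cos(a),r*np.sin(a),0*a+z0],np.c_[r2*np.cos(a),r2*np.sin(a),0*a+z1]]
M={"axe":[box(-40,18,-15,15,0,14),box(18,30,-20,20,0,14),box(30,40,-24,24,0,8)],
"scale_bar":[box(-50,50,-8,8,0,10)],"seal":[box(-14,14,-14,14,0,16),box(-10,10,-10,10,16,36)],
"disc":[cyl(30,0,10)],"goblet":[cyl(21,0,5),cyl(10,5,30),cyl(20,30,56,22)],
"round_plinth":[cyl(40,0,24)],"square_plinth":[box(-38,38,-38,38,0,24)]}
S=6
def render(d,l,x,y,yaw,z,roi):
    c,s=np.cos(yaw),np.sin(yaw);img=np.zeros((roi[3]*S,roi[2]*S),np.uint8)
    rv,_=cv2.Rodrigues(np.asarray(d["R"],float))
    for p in M[l]:
        q=p/1000.; w=np.c_[c*q[:,0]-s*q[:,1]+x,s*q[:,0]+c*q[:,1]+y,q[:,2]+z]
        u,_=cv2.projectPoints(w,rv,np.asarray(d["t"],float),np.asarray(d["mtx"],float),np.array([d["k1"],0,0,0,0.]))
        u=(u.reshape(-1,2)-roi[:2]+.5)*S
        cv2.fillConvexPoly(img,cv2.convexHull(np.round(u*16).astype(np.int32)),255,shift=4)
    return cv2.resize(img,(roi[2],roi[3]),interpolation=cv2.INTER_AREA)/255.
def fit(d,l,x,y,z=0.,yaws=None,mask=None):
    """soft silhouette fit with grey-level: bg colour -> object colour"""
    rv,_=cv2.Rodrigues(np.asarray(d["R"],float))
    u=cv2.projectPoints(np.array([[x,y,z+.01]]),rv,np.asarray(d["t"],float),np.asarray(d["mtx"],float),np.array([d["k1"],0,0,0,0.]))[0].ravel()
    h=34; roi=[int(u[0])-h,int(u[1])-h,2*h,2*h]
    roi[1]=max(0,roi[1]); roi[0]=max(0,roi[0])
    if mask is None:
        im=d["image"][roi[1]:roi[1]+roi[3],roi[0]:roi[0]+roi[2]].astype(float)
        bg=np.median(im.reshape(-1,3),0)
        f=np.clip(np.abs(im-bg).max(2)/80,0,1)
        if l in("seal","goblet","axe","disc"): # yellow->green: red channel
            f=np.clip((bg[0]-im[...,0])/(bg[0]-95),0,1)
        if l=="scale_bar": f=np.clip(np.abs((im[...,0]-im[...,2])-(bg[0]-bg[2]))/(0.8*(bg[0]-bg[2])),0,1)
        yy,xx=np.mgrid[:roi[3],:roi[2]]
    else: f=mask[roi[1]:roi[1]+roi[3],roi[0]:roi[0]+roi[2]].astype(float)
    def cost(p):
        r=cv2.GaussianBlur(render(d,l,p[0]/1000,p[1]/1000,p[2]/20,z,roi),(0,0),.8)
        near=cv2.dilate(r,np.ones((9,9)))>.05
        return np.sum(((r-f)**2)[near])+ .2*0, 
    best=None
    for a in (yaws if yaws is not None else np.arange(0,360,30)):
        q=minimize(lambda p:cost(p)[0]-0.0,[x*1000,y*1000,np.radians(a)*20],method="Nelder-Mead",options=dict(initial_simplex=np.array([[x*1000,y*1000,np.radians(a)*20]]*4)+np.array([[0,0,0],[8,0,0],[0,8,0],[0,0,4]]),maxiter=150))
        if best is None or q.fun<best.fun: best=q
    return np.round(best.x[:2],1),round(np.degrees(best.x[2]/20),1),round(best.fun,1)
E
python3 - <<'E'
from sil import *
d=env.capture("top")
for l,x,y,ya in [("axe",.404,-.251,None),("scale_bar",.595,.278,[0,45,90,135]),("seal",.387,.261,[0,30,60]),("disc",.4975,-.346,[0]),("goblet",.503,.368,[0]),("round_plinth",.5555,.082,[0]),("square_plinth",.515,-.124,[-11])]:
    print(l,fit(d,l,x,y,0,ya))
E
```

```text
axe (array([ 401.2, -249.8]), np.float64(-12.9), np.float64(25.6))
scale_bar (array([778.9, 341.3]), np.float64(-5.6), np.float64(0.0))
seal (array([386.6, 262.6]), np.float64(32.5), np.float64(3.8))
disc (array([ 496.9, -345.9]), np.float64(4.8), np.float64(30.6))
goblet (array([501.5, 368. ]), np.float64(1.5), np.float64(16.5))
round_plinth (array([550.9,  82.6]), np.float64(4.5), np.float64(31.0))
square_plinth (array([ 511.6, -121.8]), np.float64(-11.6), np.float64(39.1))
```

```bash
python3 - <<'E'
from fit import *
from sil import *
d=env.capture("side")
for l,a,b in [("round_plinth",.02,.03),("square_plinth",.02,.03),("disc",.006,.016),("seal",.03,.042),("goblet",.048,.065),("axe",.006,.02),("scale_bar",.006,.016)]:
    for o in obj(d,l,a,b): print(l,*o)
d=env.capture("top")
for l,a,b in [("disc",.006,.016),("axe",.011,.02),("seal",.03,.042),("goblet",.052,.06)]:
    for o in obj(d,l,a,b): print("T",l,*o)
r=env.trace(d,"axe")[0]
P,u,v=pts(d,cv2.dilate(r["pixels"].astype(np.uint8),np.ones((5,5)))>0)
Q=P[(P[:,2]>.011)&(P[:,2]<.02)][:,:2]*1000
print(cv2.fitLine(Q.astype(np.float32),cv2.DIST_HUBER,0,.01,.01).ravel())
E
```

```text
round_plinth 0.88 [553.5  81.4] [75.4 79.4] 22.1 [553.   83.7  24.3] 389
round_plinth 0.44 [ 647.3 -278. ] [72.6 35.3] 35.9 [ 645.7 -274.6   25.5] 68
square_plinth 0.82 [ 513.  -125.2] [82.9 77.7] 79.1 [ 512.3 -120.9   24.4] 340
disc 0.73 [ 496.5 -349.2] [55.8 64.8] 2.8 [ 495.6 -344.4   10.2] 127
seal 0.59 [386.7 263.1] [19.6 19.9] 30.1 [386.4 264.4  34.9] 60
goblet 0.82 [501.6 368.3] [44.1 42.6] 78.0 [502.6 367.4  52.5] 237
axe 0.57 [ 400.3 -250.5] [42.6 79.9] 78.2 [ 398.6 -247.3   12.6] 162
scale_bar 0.75 [595.3 279.5] [100.2  21.9] 44.2 [594.7 280.5   9.7] 214
scale_bar 0.74 [346.4  17.8] [ 24.4 101.5] 81.6 [345.7  19.7   9.8] 169
scale_bar 0.7 [750.9 202. ] [100.7  21.7] 18.9 [751.4 203.6  10. ] 172
T disc 0.54 [ 498.  -346.2] [57.  55.7] 41.5 [ 498.1 -346.4    9.6] 313
T axe 0.93 [ 399.3 -248.1] [39.2 72.9] 73.0 [ 398.6 -250.    14.1] 273
T seal 0.63 [387.3 262.2] [19.6 20. ] 28.8 [387.1 262.2  35.2] 59
T goblet 0.68 [502.8 367.7] [40.3 42.4] 2.1 [503.5 367.8  55.4] 115
[ 9.7845232e-01 -2.0647296e-01  3.9802982e+02 -2.4970699e+02]
```

```bash
cat > go.py <<'E'
import sys
from h import *
from scipy.spatial.transform import Rotation as Ro
def go(x,y,z,yaw):
    s=env.state();R=Ro.from_euler("xyz",s["tcp_rot"],degrees=True).as_matrix()
    cy=np.degrees(np.arctan2(R[1,0],R[0,0]))
    dlt=np.array([x,y,z])-s["ee_pos"]*1000
    t=-((yaw-cy+180)%360-180)
    print("clock",s["clock"],"pos",np.round(s["ee_pos"]*1000,1),"yaw",round(cy,1),"open",round(s["opening"]*1000,1),"j6",round(s["joints"][5],1),"-> shift",np.round(R.T@dlt,1),"turn",round(t,1))
if __name__=="__main__": go(*map(float,sys.argv[1:5]))
E
python3 go.py 401 -250 60 -102.5
```

```text
clock 2.45 pos [ 130.1 -534.4  205.4] yaw -76.3 open 93.8 j6 -3.8 -> shift [-212.2  145.4  330.5] turn 26.2
```

Emit:
{"method": "arm_command", "body": {
  "jaw": [0.3,0.3,0.3,0.3,0.3],
  "xyz": [
    [-212,145,330],
    [-212,145,330],
    [-212,145,330],
    [-212,145,330],
    [-212,145,330]
  ],
  "turn": [26,26,26,26,26],
  "squeeze": 20
}}

```text
clock: 2.95
ee_pos: [0.2892, -0.3671, 0.1203]
tcp_rot: [-90.0, -0.0, -102.4]
wrist_force: [0.6, -0.4, 0.0]
opening: 0.062
```

```bash
python3 go.py 401 -250 60 -102.5
```

```text
clock 2.95 pos [ 289.2 -367.1  120.3] yaw -102.4 open 62.0 j6 46.1 -> shift [-138.4   60.3   84. ] turn 0.1
```

Emit:
{"method": "arm_command", "body": {
  "jaw": [0.3,0.3,0.3,0.3,0.3],
  "xyz": [
    [-138,60,84],
    [-138,60,84],
    [-138,60,84],
    [-138,60,84],
    [-138,60,84]
  ],
  "turn": [0,0,0,0,0]
}}

```text
clock: 3.45
ee_pos: [0.4007, -0.2496, 0.0597]
tcp_rot: [-90.1, 0.0, -102.1]
wrist_force: [0.5, 0.2, 0.4]
opening: 0.061
```

```bash
python3 go.py 401 -250 3 -102.5
```

```text
clock 3.45 pos [ 400.7 -249.6   59.7] yaw -102.1 open 61.0 j6 65.7 -> shift [ 0.4 56.7  0.5] turn 0.4
```

Emit:
{"method": "arm_command", "body": {
  "jaw": [0.3,0.3,0.3,0.3,0.3],
  "xyz": [
    [0,20,0],
    [0,40,0],
    [0,50,0],
    [0,56.5,0],
    [0,56.5,0]
  ],
  "turn": [0,0,0,0,0]
}}

```text
clock: 3.95
ee_pos: [0.3995, -0.252, 0.0041]
tcp_rot: [-90.0, 0.0, -102.4]
wrist_force: [-1.2, 0.7, 0.8]
opening: 0.0611
```

Emit:
{"method": "arm_command", "body": {
  "jaw": [-0.6,-0.6,-0.6,-0.6,-0.6],
  "xyz": [
    [0,0,0],
    [0,0,0],
    [0,0,0],
    [0,0,0],
    [0,0,0]
  ],
  "turn": [0,0,0,0,0]
}}

```text
clock: 4.45
ee_pos: [0.4, -0.2517, 0.0045]
tcp_rot: [-90.0, -0.0, -102.3]
wrist_force: [-0.6, 0.2, 3.6]
opening: 0.0297
```

Emit:
{"method": "arm_command", "body": {
  "jaw": [-0.6,-0.6,-0.6,-0.6,-0.6],
  "xyz": [
    [0,0,0],
    [0,-5,0],
    [0,-20,0],
    [0,-50,0],
    [0,-80,0]
  ],
  "turn": [0,0,0,0,0]
}}

```text
clock: 4.95
ee_pos: [0.3994, -0.2512, 0.085]
tcp_rot: [-90.1, 0.0, -102.3]
wrist_force: [-0.8, -0.6, -1.5]
opening: 0.0294
```

```bash
python3 go.py 534.4 -21 90 -101.1
```

```text
clock 4.95 pos [ 399.4 -251.2   85. ] yaw -102.3 open 29.4 j6 65.7 -> shift [-253.7   -5.    82.8] turn -1.2
```

Emit:
{"method": "arm_command", "body": {
  "jaw": [-0.6,-0.6,-0.6,-0.6,-0.6],
  "xyz": [
    [-40,-5,13],
    [-85,-5,28],
    [-130,-5,42],
    [-175,-5,57],
    [-220,-5,72]
  ],
  "turn": [-1,-1,-1,-1,-1]
}}

```text
clock: 5.45
ee_pos: [0.5176, -0.0501, 0.0894]
tcp_rot: [-90.0, 0.0, -101.3]
wrist_force: [1.2, -0.9, -1.2]
opening: 0.0297
```

Emit:
{"method": "arm_command", "body": {
  "jaw": [-0.6,-0.6,-0.6,-0.6],
  "xyz": [
    [-25,0,8],
    [-34,0,11],
    [-34,0,11],
    [-34,0,11]
  ],
  "turn": [0,0,0,0]
}}

```text
clock: 5.85
ee_pos: [0.534, -0.0217, 0.0891]
tcp_rot: [-90.0, -0.0, -101.3]
wrist_force: [0.4, -0.2, -1.9]
opening: 0.0294
```

```bash
python3 go.py 534.4 -21 4.5 -101.1
```

```text
clock 5.85 pos [534.  -21.7  89.1] yaw -101.3 open 29.4 j6 95.1 -> shift [-0.8 84.6  0.3] turn -0.2
```

Emit:
{"method": "arm_command", "body": {
  "jaw": [-0.6,-0.6,-0.6,-0.6,-0.6],
  "xyz": [
    [-0.5,35,0],
    [-0.5,65,0],
    [-0.5,78,0],
    [-0.5,84,0],
    [-0.5,84.5,0]
  ],
  "turn": [0,0,0,0,0]
}}

```text
clock: 6.35
ee_pos: [0.5348, -0.021, 0.0052]
tcp_rot: [-90.0, -0.0, -101.4]
wrist_force: [-0.0, -0.1, -1.6]
opening: 0.0298
```

Emit:
{"method": "arm_command", "body": {
  "jaw": [-0.6,-0.6,0,0,0],
  "xyz": [
    [0,0,0],
    [0,0,0],
    [0,0,0],
    [0,0,0],
    [0,-5,0]
  ],
  "turn": [0,0,0,0,0]
}}

```text
clock: 6.85
ee_pos: [0.5344, -0.0203, 0.0097]
tcp_rot: [-90.0, -0.0, -101.3]
wrist_force: [0.1, -0.7, 0.6]
opening: 0.0466
```

Emit:
{"method": "arm_command", "body": {
  "jaw": [0,0,0.8,0.8],
  "xyz": [
    [0,-20,0],
    [0,-60,0],
    [0,-90,0],
    [0,-90,0]
  ],
  "turn": [0,0,0,0]
}}

```text
clock: 7.25
ee_pos: [0.5366, -0.0205, 0.1042]
tcp_rot: [-89.6, 0.0, -101.3]
wrist_force: [0.5, -0.9, -0.1]
opening: 0.0596
```

```bash
python3 go.py 497.5 -346 70 -101
```

```text
clock 7.25 pos [536.6 -20.5 104.2] yaw -101.3 open 59.6 j6 95.2 -> shift [326.9  34.2  25.2] turn -0.3
```

Emit:
{"method": "arm_command", "body": {
  "jaw": [0.9,0.9,0.9,0.9,0.9],
  "xyz": [
    [49,0,4],
    [98,0,8],
    [147,5,12],
    [195,10,15],
    [240,10,20]
  ],
  "turn": [0,0,0,0,0]
}}

```text
clock: 7.75
ee_pos: [0.506, -0.2614, 0.0887]
tcp_rot: [-90.1, 0.0, -101.3]
wrist_force: [0.4, 0.2, -0.6]
opening: 0.0888
```

Emit:
{"method": "arm_command", "body": {
  "jaw": [0.9,0.9,0.9,0.9],
  "xyz": [
    [45,10,2],
    [87,24,5],
    [87,24,5],
    [87,24,5]
  ],
  "turn": [0,0,0,0]
}}

```text
clock: 8.15
ee_pos: [0.4943, -0.3461, 0.0647]
tcp_rot: [-90.1, 0.0, -101.4]
wrist_force: [-1.4, -0.3, 0.4]
opening: 0.0892
```

```bash
python3 go.py 497.5 -346 3 -101
```

```text
clock 8.15 pos [ 494.3 -346.1   64.7] yaw -101.4 open 89.2 j6 62.9 -> shift [-0.7 61.7  3.2] turn -0.4
```

Emit:
{"method": "arm_command", "body": {
  "jaw": [0.9,0.9,0.9,0.9,0.9],
  "xyz": [
    [-0.5,25,3],
    [-0.5,45,3],
    [-0.5,56,3],
    [-0.5,61.5,3],
    [-0.5,61.5,3]
  ],
  "turn": [0,0,0,0,0]
}}

```text
clock: 8.65
ee_pos: [0.4982, -0.3455, 0.0042]
tcp_rot: [-90.0, 0.0, -101.3]
wrist_force: [0.5, -0.1, 0.4]
opening: 0.0892
```

Emit:
{"method": "arm_command", "body": {
  "jaw": [0,0,0,0,0],
  "xyz": [
    [0,0,0],
    [0,0,0],
    [0,0,0],
    [0,0,0],
    [0,0,0]
  ],
  "turn": [0,0,0,0,0]
}}

```text
clock: 9.15
ee_pos: [0.4982, -0.3462, 0.0046]
tcp_rot: [-90.0, -0.0, -101.3]
wrist_force: [-0.0, 0.2, 4.1]
opening: 0.0586
```

```bash
python3 go.py 497.5 -346 3 -101; python3 - <<'E'
from h import *
d=env.capture("top");im=cv2.cvtColor(d["image"],cv2.COLOR_RGB2BGR)
cv2.imwrite("pics/t2.png",cv2.resize(im[80:300,140:460],(800,550),interpolation=cv2.INTER_CUBIC))
E
```

```text
clock 9.15 pos [ 498.2 -346.2    4.6] yaw -101.3 open 58.6 j6 63.1 -> shift [-0.1  1.6 -0.7] turn -0.3
```

View pics/t2.png

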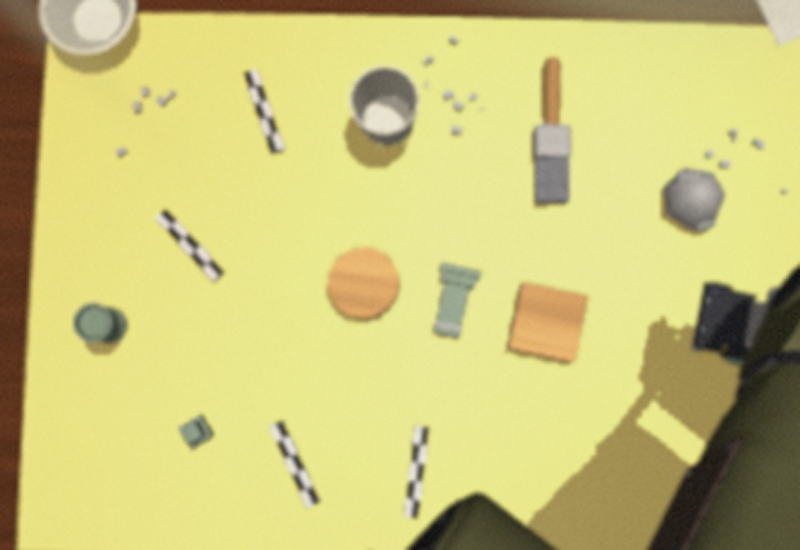

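The picture shows the axe lying between the plinths at crop (457,300), and the gripper on the disc at crop (725,320). I'll carry the disc over to the round plinth.

Emit:
{"method": "arm_command", "body": {
  "jaw": [0,0,0,0,0],
  "xyz": [
    [0,-5,0],
    [0,-20,0],
    [0,-50,0],
    [-20,-85,0],
    [-60,-90,0]
  ],
  "turn": [0,0,0,0,0]
}}

```text
clock: 9.7
ee_pos: [0.511, -0.2891, 0.0994]
tcp_rot: [-89.6, -0.2, -101.5]
wrist_force: [0.8, 0.5, -0.7]
opening: 0.0583
```

```bash
python3 go.py 554.5 82 95 -101
```

```text
clock 9.7 pos [ 511.  -289.1   99.4] yaw -101.5 open 58.3 j6 68.4 -> shift [-372.3    3.2  -31.3] turn -0.5
```

Emit:
{"method": "arm_command", "body": {
  "jaw": [0,0,0,0,0],
  "xyz": [
    [-48,3,-4],
    [-96,3,-8],
    [-144,3,-12],
    [-192,3,-16],
    [-240,3,-20]
  ],
  "turn": [0,0,0,0,0]
}}

```text
clock: 10.2
ee_pos: [0.5373, -0.046, 0.0925]
tcp_rot: [-89.9, 0.0, -101.3]
wrist_force: [0.9, -0.7, -0.6]
opening: 0.0585
```

Emit:
{"method": "arm_command", "body": {
  "jaw": [0,0,0,0,0],
  "xyz": [
    [-45,0,-4],
    [-85,0,-7],
    [-115,0,-10],
    [-130,0,-11],
    [-130,0,-11]
  ],
  "turn": [0,0,0,0,0]
}}

```text
clock: 10.7
ee_pos: [0.5521, 0.083, 0.0918]
tcp_rot: [-90.0, 0.0, -101.2]
wrist_force: [1.1, -1.2, -1.5]
opening: 0.0587
```

```bash
python3 go.py 554.5 82 28.8 -101
```

```text
clock 10.7 pos [552.1  83.   91.8] yaw -101.2 open 58.7 j6 106.0 -> shift [ 0.5 63.1  2.5] turn -0.2
```

Emit:
{"method": "arm_command", "body": {
  "jaw": [0,0,0,0,0],
  "xyz": [
    [0.5,25,2.5],
    [0.5,48,2.5],
    [0.5,58,2.5],
    [0.5,62,2.5],
    [0.5,62.5,2.5]
  ],
  "turn": [0,0,0,0,0]
}}

```text
clock: 11.2
ee_pos: [0.5546, 0.0801, 0.0292]
tcp_rot: [-90.0, 0.0, -101.4]
wrist_force: [-0.8, -0.1, -1.2]
opening: 0.0583
```

```bash
python3 go.py 554.5 82 28.8 -101
```

```text
clock 11.2 pos [554.6  80.1  29.2] yaw -101.4 open 58.3 j6 105.8 -> shift [-1.8  0.4 -0.5] turn -0.4
```

Emit:
{"method": "arm_command", "body": {
  "jaw": [0,0,0.5,0.6,0.6],
  "xyz": [
    [-1,0.5,0],
    [-1,0.5,0],
    [-1,0,0],
    [-1,-0.5,0],
    [-1,-1,0]
  ],
  "turn": [0,0,0,0,0]
}}

```text
clock: 11.7
ee_pos: [0.5547, 0.0818, 0.03]
tcp_rot: [-90.0, 0.0, -101.3]
wrist_force: [0.1, 0.0, -0.4]
opening: 0.0744
```

Emit:
{"method": "arm_command", "body": {
  "jaw": [0.6,0.6,0.6,0.6],
  "xyz": [
    [0,-10,0],
    [0,-40,0],
    [0,-70,0],
    [0,-75,0]
  ],
  "turn": [0,0,0,0]
}}

```text
clock: 12.1
ee_pos: [0.5561, 0.0819, 0.1089]
tcp_rot: [-89.7, 0.1, -101.3]
wrist_force: [-0.4, 0.0, 0.1]
opening: 0.0753
```

```bash
python3 go.py 595 278.7 70 -47; python3 go.py 595 278.7 70 133
```

```text
clock 12.1 pos [556.1  81.9 108.9] yaw -101.3 open 75.3 j6 106.0 -> shift [-200.6   39.2   -0.7] turn -54.3
clock 12.1 pos [556.1  81.9 108.9] yaw -101.3 open 75.3 j6 106.0 -> shift [-200.6   39.2   -0.7] turn 125.7
```

Emit:
{"method": "arm_command", "body": {
  "jaw": [0,0,0,0,0],
  "xyz": [
    [-45,0,0],
    [-90,0,0],
    [-135,10,0],
    [-175,30,0],
    [-201,39,-1]
  ],
  "turn": [-8.5,-17,-25.5,-34,-42.5]
}}

```text
clock: 12.6
ee_pos: [0.5923, 0.2814, 0.0638]
tcp_rot: [-90.1, 0.0, -58.4]
wrist_force: [0.2, -0.4, -0.1]
opening: 0.0471
```

```bash
python3 go.py 595 278.7 40 -47
```

```text
clock 12.6 pos [592.3 281.4  63.8] yaw -58.4 open 47.1 j6 80.6 -> shift [ 3.7 23.8  1. ] turn -11.4
```

Emit:
{"method": "arm_command", "body": {
  "jaw": [0,0,0,0],
  "xyz": [
    [3,10,1],
    [3,24,1],
    [3,24,1],
    [3,24,1]
  ],
  "turn": [-7,-11.5,-11.5,-11.5]
}}

```text
clock: 13.0
ee_pos: [0.5954, 0.2769, 0.0419]
tcp_rot: [-90.0, 0.0, -47.5]
wrist_force: [-0.3, -0.2, 0.1]
opening: 0.0471
```

```bash
python3 go.py 595 278.7 3 -47
```

```text
clock 13.0 pos [595.4 276.9  41.9] yaw -47.5 open 47.1 j6 69.2 -> shift [-1.6 38.9  1. ] turn -0.5
```

Emit:
{"method": "arm_command", "body": {
  "jaw": [0,0,0,0,0],
  "xyz": [
    [-1,15,1],
    [-1,30,1],
    [-1,37,1],
    [-1,38.5,1],
    [-1,38.5,1]
  ],
  "turn": [0,0,0,0,0]
}}

```text
clock: 13.5
ee_pos: [0.5955, 0.2783, 0.0029]
tcp_rot: [-90.0, 0.0, -47.3]
wrist_force: [0.3, 0.3, 0.5]
opening: 0.047
```

Emit:
{"method": "arm_command", "body": {
  "jaw": [-0.9,-0.9,-0.9,-0.9,-0.9],
  "xyz": [
    [0,0,0],
    [0,0,0],
    [0,0,0],
    [0,0,0],
    [0,0,0]
  ],
  "turn": [0,0,0,0,0]
}}

```text
clock: 14.0
ee_pos: [0.5956, 0.2784, 0.0034]
tcp_rot: [-90.0, -0.0, -47.3]
wrist_force: [0.7, 0.4, 1.2]
opening: 0.0154
```

Emit:
{"method": "arm_command", "body": {
  "jaw": [-0.9,-0.9,-0.9,-0.9,-0.9],
  "xyz": [
    [0,0,0],
    [0,-5,0],
    [0,-25,0],
    [0,-60,0],
    [0,-95,0]
  ],
  "turn": [0,0,0,0,0]
}}

```text
clock: 14.5
ee_pos: [0.5952, 0.2782, 0.0992]
tcp_rot: [-90.1, 0.0, -47.3]
wrist_force: [1.4, -0.1, 0.4]
opening: 0.0154
```

```bash
python3 go.py 462.8 -7 90 -11.1;python3 - <<'E'
from h import *
d=env.capture("top");im=cv2.cvtColor(d["image"],cv2.COLOR_RGB2BGR)
cv2.imwrite("pics/t3.png",cv2.resize(im[80:300,140:460],(800,550),interpolation=cv2.INTER_CUBIC))
E
```

```text
clock 14.5 pos [595.2 278.2  99.2] yaw -47.3 open 15.4 j6 69.2 -> shift [ 120.     9.5 -290.7] turn -36.2
```

View pics/t3.png

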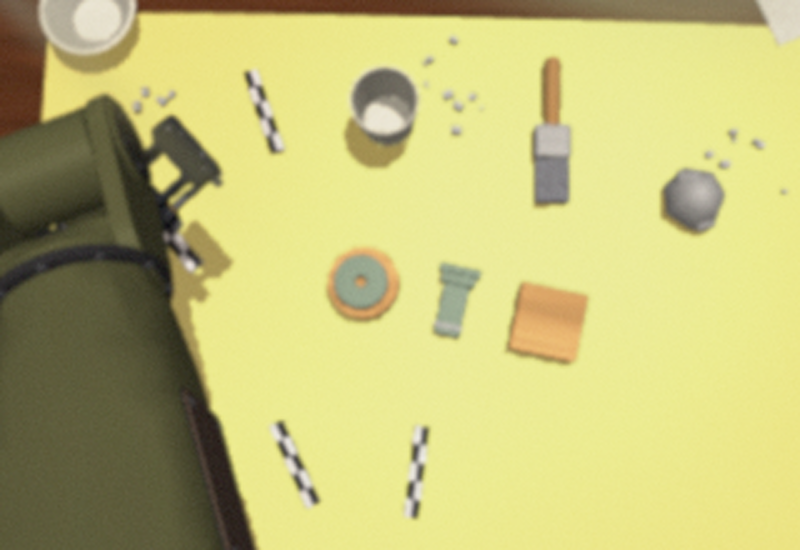

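Disc sits centred on the round plinth at crop (361,281), axe at (457,300), and the bar is lifted in the gripper at (180,240). I'll measure both placed pieces.

```bash
python3 - <<'E'
from fit import *
from sil import *
d=env.capture("top")
for l,a,b in [("axe",.011,.02),("axe",.005,.02),("square_plinth",.018,.03)]:
    for o in obj(d,l,a,b): print("T",l,*o)
for l,a,b in [("disc",.03,.04),("round_plinth",.018,.029)]:
    for o in obj(d,l,a,b): print("T",l,*o)
print(fit(d,"axe",.533,-.021,0,[-12,168]),fit(d,"disc",.555,.082,.024,[0]))
E
```

```text
T axe 0.86 [536.4 -17.2] [38.7 76.1] 76.6 [533.9 -17.7  14.2] 269
T axe 0.86 [537.9 -17.5] [45.8 79.6] 77.9 [539.3 -18.7  13.1] 337
T square_plinth 0.67 [ 515.3 -123.8] [76.2 76.2] 79.1 [ 515.  -123.4   23.8] 755
T disc 0.81 [555.6  84.4] [57.9 57.6] 1.4 [555.2  84.   34.2] 350
T round_plinth 0.71 [551.8  76.6] [65.5 78.1] 57.1 [549.7  72.2  23.9] 236
(array([536.1, -18.1]), np.float64(-11.5), np.float64(56.0)) (array([552.5,  84. ]), np.float64(7.1), np.float64(70.9))
```

Emit:
{"method": "arm_command", "body": {
  "jaw": [-0.9,-0.9,-0.9,-0.9,-0.9],
  "xyz": [
    [19,3,-45],
    [38,5,-90],
    [57,8,-135],
    [75,9,-180],
    [93,9,-225]
  ],
  "turn": [-8,-16,-24,-32,-36]
}}

```text
clock: 15.35
ee_pos: [0.4914, 0.056, 0.0881]
tcp_rot: [-90.0, 0.1, -11.0]
wrist_force: [0.8, -0.4, -1.3]
opening: 0.0159
```

```bash
python3 go.py 462.8 -7 90 -11.1
```

```text
clock 15.35 pos [491.4  56.   88.1] yaw -11.0 open 15.9 j6 13.3 -> shift [-16.1  -1.8 -67.3] turn 0.1
```

Emit:
{"method": "arm_command", "body": {
  "jaw": [-0.9,-0.9,-0.9,-0.9],
  "xyz": [
    [-8,0,-35],
    [-14,0,-60],
    [-14,0,-64],
    [-14,0,-64]
  ],
  "turn": [0,0,0,0]
}}

```text
clock: 15.75
ee_pos: [0.4668, -0.0028, 0.0888]
tcp_rot: [-90.0, 0.0, -11.4]
wrist_force: [0.1, 1.0, -1.0]
opening: 0.0159
```

```bash
python3 go.py 465 -4.5 3.2 -11.1
```

```text
clock 15.75 pos [466.8  -2.8  88.8] yaw -11.4 open 15.9 j6 6.6 -> shift [-1.3 85.6 -2. ] turn -0.3
```

Emit:
{"method": "arm_command", "body": {
  "jaw": [-0.9,-0.9,-0.9,-0.9,-0.9],
  "xyz": [
    [-1,35,-1],
    [-1,66,-1],
    [-1,79,-1],
    [-1,85,-1],
    [-1,85.5,-1]
  ],
  "turn": [0,0,0,0,0]
}}

```text
clock: 16.25
ee_pos: [0.466, -0.0028, 0.0037]
tcp_rot: [-90.0, 0.0, -11.3]
wrist_force: [0.0, -0.0, -1.0]
opening: 0.0159
```

Emit:
{"method": "arm_command", "body": {
  "jaw": [-0.9,-0.9,-0.45,-0.45,-0.45],
  "xyz": [
    [0,0,0],
    [0,0,0],
    [0,0,0],
    [0,0,0],
    [0,-5,0]
  ],
  "turn": [0,0,0,0,0]
}}

```text
clock: 16.75
ee_pos: [0.4654, -0.0033, 0.0087]
tcp_rot: [-90.0, 0.0, -11.3]
wrist_force: [0.5, 0.1, 0.0]
opening: 0.0257
```

Emit:
{"method": "arm_command", "body": {
  "jaw": [-0.45,-0.45,0,0],
  "xyz": [
    [0,-20,0],
    [0,-60,0],
    [0,-90,0],
    [0,-90,0]
  ],
  "turn": [0,0,0,0]
}}

```text
clock: 17.15
ee_pos: [0.4676, -0.0035, 0.1028]
tcp_rot: [-90.0, -0.4, -11.3]
wrist_force: [0.5, 0.3, -0.2]
opening: 0.0382
```

```bash
python3 go.py 387 262.5 80 30.5;python3 go.py 387 262.5 80 -59.5
```

```text
clock 17.15 pos [467.6  -3.5 102.8] yaw -11.3 open 38.2 j6 6.4 -> shift [-131.4   22.1  245. ] turn -41.8
clock 17.15 pos [467.6  -3.5 102.8] yaw -11.3 open 38.2 j6 6.4 -> shift [-131.4   22.1  245. ] turn 48.2
```

Emit:
{"method": "arm_command", "body": {
  "jaw": [0,0,0,0,0],
  "xyz": [
    [-20,2,41],
    [-42,8,82],
    [-66,12,123],
    [-88,18,164],
    [-110,22,205]
  ],
  "turn": [-8.5,-17,-25.5,-34,-42]
}}

```text
clock: 17.65
ee_pos: [0.3969, 0.2208, 0.0761]
tcp_rot: [-90.0, 0.0, 31.0]
wrist_force: [1.5, 0.1, 0.1]
opening: 0.0469
```

```bash
python3 go.py 387 262.5 60 30.5
```

```text
clock 17.65 pos [396.9 220.8  76.1] yaw 31.0 open 46.9 j6 -6.6 -> shift [13.1 16.1 40.8] turn 0.5
```

Emit:
{"method": "arm_command", "body": {
  "jaw": [0,0,0,0],
  "xyz": [
    [10,8,30],
    [13,15,40],
    [13,15,40],
    [13,15,40]
  ],
  "turn": [0,0,0,0]
}}

```text
clock: 18.05
ee_pos: [0.3889, 0.2594, 0.0615]
tcp_rot: [-90.0, 0.0, 30.6]
wrist_force: [0.3, 0.5, -0.4]
opening: 0.0471
```

```bash
python3 go.py 387 262.5 18.5 30.5
```

```text
clock 18.05 pos [388.9 259.4  61.5] yaw 30.6 open 47.1 j6 -1.4 -> shift [-0.  43.   3.6] turn 0.1
```

Emit:
{"method": "arm_command", "body": {
  "jaw": [0,0,0,0,0],
  "xyz": [
    [0,15,3],
    [0,30,3],
    [0,40,3],
    [0,43,3],
    [0,43,3]
  ],
  "turn": [0,0,0,0,0]
}}

```text
clock: 18.55
ee_pos: [0.3876, 0.2623, 0.0188]
tcp_rot: [-90.0, 0.0, 30.6]
wrist_force: [-0.7, 0.6, -0.3]
opening: 0.0472
```

Emit:
{"method": "arm_command", "body": {
  "jaw": [-0.8,-0.8,-0.8,-0.8,-0.8],
  "xyz": [
    [0,0,0],
    [0,0,0],
    [0,0,0],
    [0,0,0],
    [0,0,0]
  ],
  "turn": [0,0,0,0,0]
}}

```text
clock: 19.05
ee_pos: [0.3873, 0.263, 0.0189]
tcp_rot: [-90.0, -0.0, 30.7]
wrist_force: [-0.5, -0.6, 4.4]
opening: 0.0203
```

Emit:
{"method": "arm_command", "body": {
  "jaw": [-0.8,-0.8,-0.8,-0.8,-0.8],
  "xyz": [
    [0,0,0],
    [0,-5,0],
    [0,-25,0],
    [0,-60,0],
    [0,-90,0]
  ],
  "turn": [0,0,0,0,0]
}}

```text
clock: 19.55
ee_pos: [0.3871, 0.2628, 0.1102]
tcp_rot: [-90.0, 0.0, 30.7]
wrist_force: [-0.2, -0.2, 0.3]
opening: 0.0198
```

```bash
python3 - <<'E'
from fit import *
from sil import *
d=env.capture("top")
for l,a,b in [("disc",.03,.04),("round_plinth",.018,.03),("scale_bar",.005,.016),("axe",.011,.02)]:
    for o in obj(d,l,a,b): print("T",l,*o)
im=cv2.cvtColor(d["image"],cv2.COLOR_RGB2BGR)
cv2.imwrite("pics/t4.png",cv2.resize(im[80:300,140:460],(800,550),interpolation=cv2.INTER_CUBIC))
d=env.capture("side")
for l,a,b in [("disc",.03,.04),("scale_bar",.006,.016),("axe",.011,.02)]:
    for o in obj(d,l,a,b): print("S",l,*o)
im=cv2.cvtColor(d["image"],cv2.COLOR_RGB2BGR)
cv2.imwrite("pics/s4.png",cv2.resize(im[130:330,170:430],(780,600),interpolation=cv2.INTER_CUBIC))
E
python3 go.py 554.5 83 125 30.5
```

```text
T disc 0.72 [555.7  84.4] [57.7 57.6] 63.8 [555.1  84.   34.2] 352
T round_plinth 0.85 [555.2  82. ] [78.7 76.3] 45.9 [553.9  79.1  24. ] 292
T scale_bar 0.72 [353.2 152.3] [100.1  18.6] 24.6 [353.5 151.9  10.2] 230
T scale_bar 0.7 [347.7  17.4] [23.3 99.6] 85.8 [348.2  19.8  10.1] 217
T scale_bar 0.47 [751.9 201.7] [103.1  17.6] 21.2 [750.8 200.8  10.2] 201
T scale_bar 0.46 [465.4  -1.2] [99.6 20.8] 78.7 [467.6  -1.8  10.2] 208
T scale_bar 0.3 [537.3 -19.9] [44.1 80. ] 80.6 [539.9 -18.4  12.6] 296
T axe 0.57 [536.5 -16.9] [39.3 76.2] 76.7 [534.3 -17.5  14.2] 270
S disc 0.74 [561.9  89.8] [36.9 63.9] 32.9 [559.9  89.9  34. ] 147
S scale_bar 0.79 [353.2 152.8] [99.2 22. ] 26.4 [352.1 154.5   9.8] 204
S scale_bar 0.76 [346.2  19.3] [ 23.1 100.6] 84.7 [346.4  19.9  10. ] 169
S scale_bar 0.68 [751.5 202.2] [101.6  23.1] 22.0 [751.7 203.4   9.9] 168
S axe 0.56 [529.8 -10.9] [17.3 27.9] 78.5 [529.4  -8.5  13.9] 28
clock 20.0 pos [386.9 262.7 107.7] yaw 30.7 open 19.6 j6 -1.0 -> shift [  52.5  -17.4 -240.1] turn 0.2
```

View pics/t4.png

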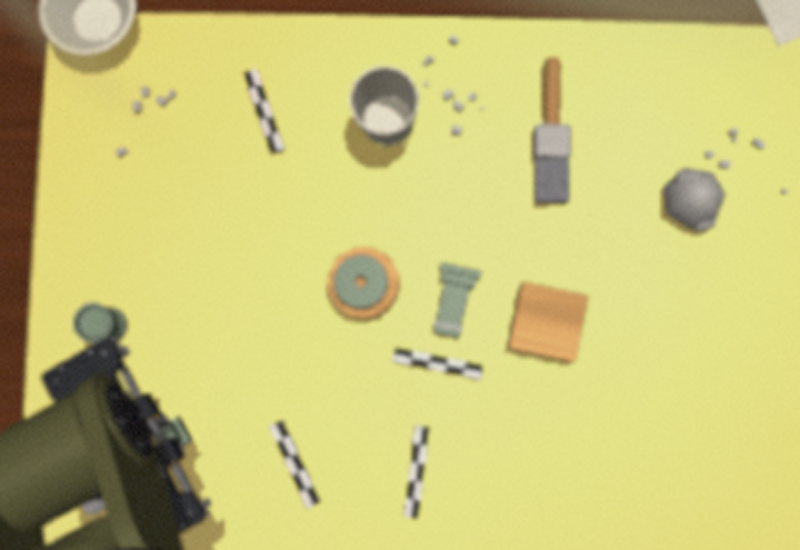

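View pics/s4.png

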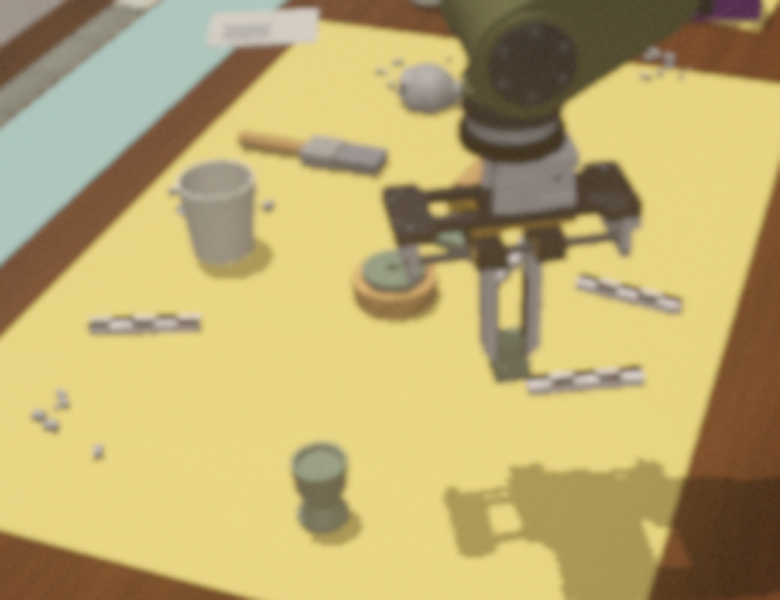

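The side view shows the seal held upright at (510,355), and the top view shows the bar in front of the axe at (437,363), 72 mm from the axe middle. I'll place the seal on the disc next.

Emit:
{"method": "arm_command", "body": {
  "jaw": [-0.8,-0.8,-0.8,-0.8,-0.8],
  "xyz": [
    [9,-5,-40],
    [18,-8,-82],
    [27,-8,-125],
    [37,-8,-170],
    [47,-8,-215]
  ],
  "turn": [0,0,0,0,0]
}}

```text
clock: 20.5
ee_pos: [0.5382, 0.1004, 0.1161]
tcp_rot: [-90.0, 0.0, 30.7]
wrist_force: [0.4, 1.3, -0.7]
opening: 0.02
```

Emit:
{"method": "arm_command", "body": {
  "jaw": [-0.8,-0.8,-0.8,-0.8],
  "xyz": [
    [3,0,-15],
    [5.5,0,-25],
    [5.5,0,-25],
    [5.5,0,-25]
  ],
  "turn": [0,0,0,0]
}}

```text
clock: 20.9
ee_pos: [0.5542, 0.0843, 0.1165]
tcp_rot: [-90.0, 0.0, 30.7]
wrist_force: [0.1, -1.0, -0.2]
opening: 0.02
```

```bash
python3 go.py 555 83.7 53 30.5
```

```text
clock 20.9 pos [554.2  84.3 116.5] yaw 30.7 open 20.0 j6 -25.8 -> shift [ 0.4 63.5 -0.9] turn 0.2
```

Emit:
{"method": "arm_command", "body": {
  "jaw": [-0.8,-0.8,-0.8,-0.8,-0.8],
  "xyz": [
    [0.5,25,-0.5],
    [0.5,48,-0.5],
    [0.5,58,-0.5],
    [0.5,61.5,-0.5],
    [0.5,62,-0.5]
  ],
  "turn": [0,0,0,0,0]
}}

```text
clock: 21.4
ee_pos: [0.5556, 0.0836, 0.0551]
tcp_rot: [-90.0, -0.0, 30.7]
wrist_force: [0.7, 0.3, -0.1]
opening: 0.0199
```

```bash
python3 go.py 555 83.7 53 30.5; python3 - <<'E'
from h import *
print(env.state()["wrist_force"])
E
```

```text
clock 21.4 pos [555.6  83.6  55.1] yaw 30.7 open 19.9 j6 -25.9 -> shift [-0.5  2.1  0.4] turn 0.2
[ 0.72968809  0.25566887 -0.13222686]
```

Emit:
{"method": "arm_command", "body": {
  "jaw": [-0.8,-0.8,-0.8],
  "xyz": [
    [0,1,0],
    [0,1.5,0],
    [0,1.5,0]
  ],
  "turn": [0,0,0]
}}

```text
clock: 21.7
ee_pos: [0.5558, 0.0832, 0.0537]
tcp_rot: [-90.0, -0.0, 30.7]
wrist_force: [-0.0, -0.2, -0.2]
opening: 0.0201
```

Emit:
{"method": "arm_command", "body": {
  "jaw": [-0.8,-0.8,-0.3,-0.2,-0.2],
  "xyz": [
    [0,0.5,0],
    [0,0.5,0],
    [0,0.5,0],
    [0,0.5,0],
    [0,0.5,0]
  ],
  "turn": [0,0,0,0,0]
}}

```text
clock: 22.2
ee_pos: [0.5556, 0.0831, 0.0527]
tcp_rot: [-90.0, 0.0, 30.7]
wrist_force: [-1.1, -0.1, -0.3]
opening: 0.037
```

Emit:
{"method": "arm_command", "body": {
  "jaw": [-0.2,-0.2,0.2,0.5],
  "xyz": [
    [0,-15,0],
    [0,-45,0],
    [0,-70,0],
    [0,-75,0]
  ],
  "turn": [0,0,0,0]
}}

```text
clock: 22.6
ee_pos: [0.5569, 0.0833, 0.1315]
tcp_rot: [-90.1, -0.3, 30.7]
wrist_force: [-0.1, -0.5, -0.3]
opening: 0.0506
```

```bash
python3 go.py 502.5 368 120 30.5
```

```text
clock 22.6 pos [556.9  83.3 131.5] yaw 30.7 open 50.6 j6 -25.9 -> shift [ 98.5  11.4 272.6] turn 0.2
```

Emit:
{"method": "arm_command", "body": {
  "jaw": [0.6,0.6,0.6,0.6,0.6],
  "xyz": [
    [16,2,45],
    [32,4,90],
    [48,6,134],
    [64,8,178],
    [80,10,222]
  ],
  "turn": [0,0,0,0,0]
}}

```text
clock: 23.1
ee_pos: [0.5103, 0.3166, 0.1174]
tcp_rot: [-90.0, 0.0, 30.7]
wrist_force: [0.7, -0.4, 0.3]
opening: 0.0751
```

Emit:
{"method": "arm_command", "body": {
  "jaw": [0.6,0.6,0.6,0.6],
  "xyz": [
    [13,5,35],
    [18,20,50],
    [18,30,50],
    [18,30,50]
  ],
  "turn": [0,0,0,0]
}}

```text
clock: 23.5
ee_pos: [0.5004, 0.3655, 0.0854]
tcp_rot: [-90.0, 0.2, 30.7]
wrist_force: [-0.3, -0.9, -0.2]
opening: 0.0753
```

```bash
python3 go.py 502.5 368 30 30.5;  python3 - <<'E'
from h import *
d=env.capture("top");im=cv2.cvtColor(d["image"],cv2.COLOR_RGB2BGR)
cv2.imwrite("pics/t5.png",cv2.resize(im[80:300,140:460],(800,550),interpolation=cv2.INTER_CUBIC))
d=env.capture("side");im=cv2.cvtColor(d["image"],cv2.COLOR_RGB2BGR)
cv2.imwrite("pics/s5.png",cv2.resize(im[130:330,170:430],(780,600),interpolation=cv2.INTER_CUBIC))
E
```

```text
clock 23.5 pos [500.4 365.5  85.4] yaw 30.7 open 75.3 j6 2.1 -> shift [ 3.2 55.4  1.1] turn 0.2
```

View pics/t5.png

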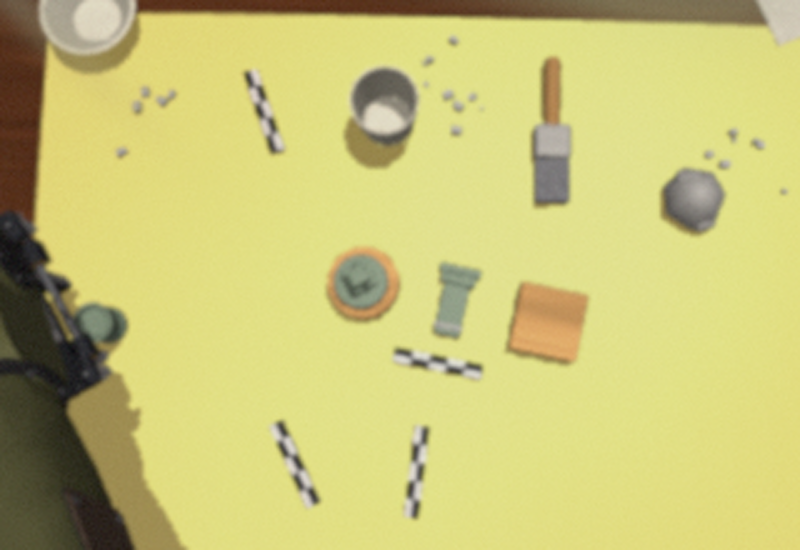

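View pics/s5.png

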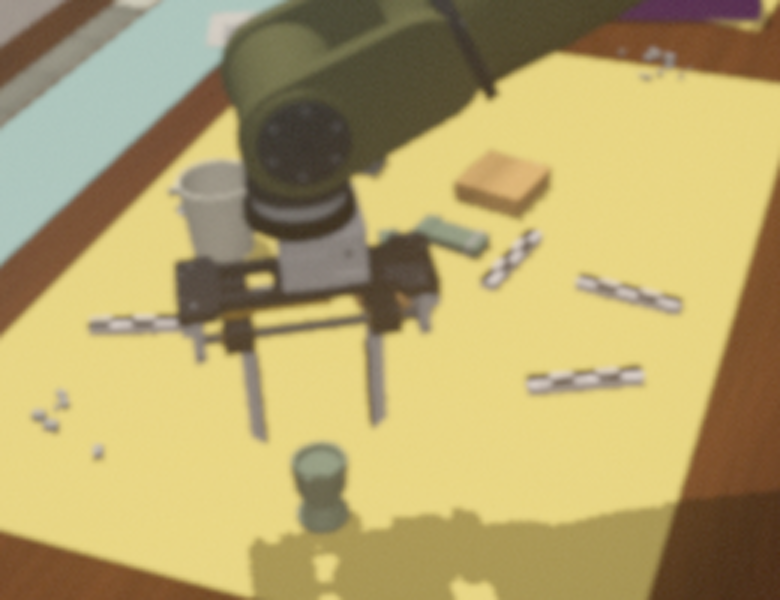

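The seal stands on the disc at top-crop (358,283). The open jaws are above the goblet, which is at (98,323) top and (320,490) side.

Emit:
{"method": "arm_command", "body": {
  "jaw": [0.6,0.6,0.6,0.6,0.6],
  "xyz": [
    [2.5,5,1],
    [2.5,25,1],
    [2.5,45,1],
    [2.5,55,1],
    [2.5,55,1]
  ],
  "turn": [0,0,0,0,0]
}}

```text
clock: 24.1
ee_pos: [0.5025, 0.3684, 0.0316]
tcp_rot: [-90.0, 0.1, 30.6]
wrist_force: [-0.3, -0.1, 0.1]
opening: 0.0749
```

Emit:
{"method": "arm_command", "body": {
  "jaw": [-0.3,-0.3,-0.3,-0.3,-0.3],
  "xyz": [
    [0,0,0],
    [0,0,0],
    [0,0,0],
    [0,0,0],
    [0,0,0]
  ],
  "turn": [0,0,0,0,0]
}}

```text
clock: 24.6
ee_pos: [0.5028, 0.3692, 0.0331]
tcp_rot: [-90.0, -0.0, 30.7]
wrist_force: [-0.7, -1.6, 3.4]
opening: 0.0423
```

Emit:
{"method": "arm_command", "body": {
  "jaw": [-0.3,-0.3,-0.3,-0.3,-0.3],
  "xyz": [
    [0,0,0],
    [0,-5,0],
    [0,-25,0],
    [0,-60,0],
    [0,-100,0]
  ],
  "turn": [0,0,0,0,0]
}}

```text
clock: 25.1
ee_pos: [0.5022, 0.3688, 0.1331]
tcp_rot: [-90.0, 0.1, 30.7]
wrist_force: [-0.1, 0.4, -0.2]
opening: 0.0424
```

```bash
python3 go.py 514.5 -123.7 150 30.5
```

```text
clock 25.1 pos [502.2 368.8 133.1] yaw 30.7 open 42.4 j6 2.2 -> shift [-240.7  -16.3 -429.9] turn 0.2
```

Emit:
{"method": "arm_command", "body": {
  "jaw": [-0.3,-0.3,-0.3,-0.3,-0.3],
  "xyz": [
    [-21,-8,-38],
    [-43,-16,-76],
    [-65,-16,-116],
    [-87,-16,-156],
    [-109,-16,-195]
  ],
  "turn": [0,0,0,0,0]
}}

```text
clock: 25.6
ee_pos: [0.5082, 0.1441, 0.1491]
tcp_rot: [-90.0, -0.0, 30.7]
wrist_force: [-0.1, -0.4, -0.4]
opening: 0.0424
```

Emit:
{"method": "arm_command", "body": {
  "jaw": [-0.3,-0.3,-0.3,-0.3,-0.3],
  "xyz": [
    [-22,0,-40],
    [-44,0,-79],
    [-66,0,-118],
    [-88,0,-157],
    [-110,0,-196]
  ],
  "turn": [0,0,0,0,0]
}}

```text
clock: 26.1
ee_pos: [0.5136, -0.0807, 0.1491]
tcp_rot: [-90.0, -0.0, 30.7]
wrist_force: [0.3, 0.9, -0.6]
opening: 0.0427
```

```bash
python3 go.py 514.5 -123.7 110 30.5
```

```text
clock 26.1 pos [513.6 -80.7 149.1] yaw 30.7 open 42.7 j6 -43.6 -> shift [-21.2  39.1 -37.5] turn 0.2
```

Emit:
{"method": "arm_command", "body": {
  "jaw": [-0.3,-0.3,-0.3,-0.3],
  "xyz": [
    [-15,10,-27],
    [-21,30,-37],
    [-21,39,-37],
    [-21,39,-37]
  ],
  "turn": [0,0,0,0]
}}

```text
clock: 26.5
ee_pos: [0.5141, -0.1208, 0.1087]
tcp_rot: [-89.9, 0.1, 30.7]
wrist_force: [0.3, 0.3, -0.1]
opening: 0.0426
```

```bash
python3 go.py 514.5 -123.7 56.5 30.5
```

```text
clock 26.5 pos [ 514.1 -120.8  108.7] yaw 30.7 open 42.6 j6 -47.9 -> shift [-1.  52.2 -2.8] turn 0.2
```

Emit:
{"method": "arm_command", "body": {
  "jaw": [-0.3,-0.3,-0.3,-0.3,-0.3],
  "xyz": [
    [-1,20,-2.5],
    [-1,38,-2.5],
    [-1,47,-2.5],
    [-1,51,-2.5],
    [-1,51,-2.5]
  ],
  "turn": [0,0,0,0,0]
}}

```text
clock: 27.0
ee_pos: [0.5153, -0.1236, 0.0591]
tcp_rot: [-90.0, -0.0, 30.7]
wrist_force: [0.2, -0.5, -0.7]
opening: 0.0424
```

Emit:
{"method": "arm_command", "body": {
  "jaw": [-0.3,-0.3],
  "xyz": [
    [0,0,0],
    [0,0,0]
  ],
  "turn": [0,0]
}}

```text
clock: 27.2
ee_pos: [0.5155, -0.1241, 0.0595]
tcp_rot: [-90.1, -0.0, 30.7]
wrist_force: [-0.5, -0.0, -0.6]
opening: 0.0422
```

Emit:
{"method": "arm_command", "body": {
  "jaw": [-0.3,-0.3,-0.3],
  "xyz": [
    [0,1.5,0],
    [0,2.5,0],
    [0,2.5,0]
  ],
  "turn": [0,0,0]
}}

```text
clock: 27.5
ee_pos: [0.5155, -0.1243, 0.057]
tcp_rot: [-90.1, -0.0, 30.7]
wrist_force: [-2.4, -1.0, 6.4]
opening: 0.0423
```

```bash
python3 - <<'E'
from h import *
s=env.state();print(s["wrist_force"],s["ee_pos"])
d=env.capture("side");im=cv2.cvtColor(d["image"],cv2.COLOR_RGB2BGR)
cv2.imwrite("pics/s6.png",cv2.resize(im[130:250,250:410],(800,600),interpolation=cv2.INTER_CUBIC))
E
```

```text
[-2.43137811 -0.98284903  6.38498152] [ 0.5155137  -0.12432979  0.05701461]
```

View pics/s6.png

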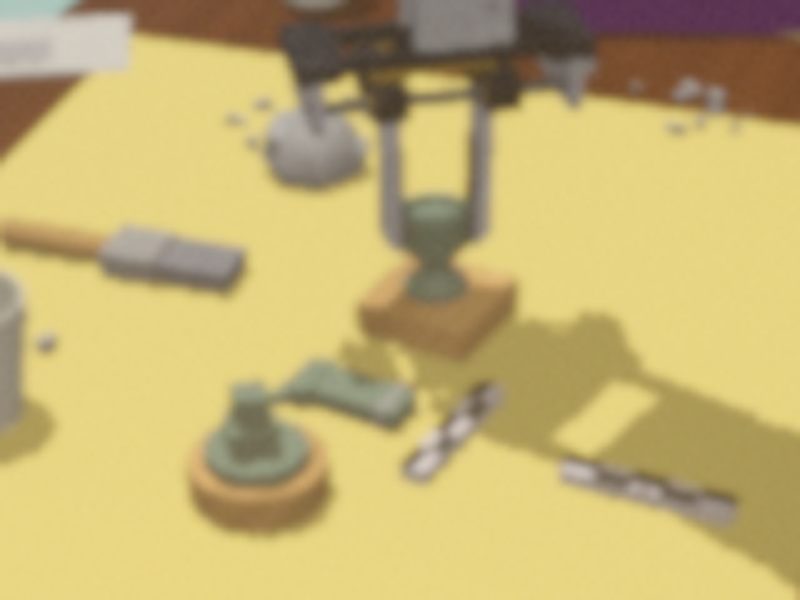

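The goblet touches the square plinth (435,285) with 6 N of upward force. The seal stands on the disc at (252,420). I'll release.

Emit:
{"method": "arm_command", "body": {
  "jaw": [-0.3,0.2,0.3,0.3,0.3],
  "xyz": [
    [0,-0.5,0],
    [0,-0.5,0],
    [0,-0.5,0],
    [0,-0.5,0],
    [0,-0.5,0]
  ],
  "turn": [0,0,0,0,0]
}}

```text
clock: 28.05
ee_pos: [0.5151, -0.124, 0.0566]
tcp_rot: [-90.0, 0.0, 30.7]
wrist_force: [-0.4, 0.0, 0.9]
opening: 0.061
```

Emit:
{"method": "arm_command", "body": {
  "jaw": [0.4,0.4,0.4,0.4,0.4],
  "xyz": [
    [0,-15,0],
    [0,-50,0],
    [0,-90,0],
    [0,-120,-40],
    [0,-120,-80]
  ],
  "turn": [0,0,0,0,0]
}}

```text
clock: 28.55
ee_pos: [0.558, -0.1939, 0.182]
tcp_rot: [-90.4, -0.3, 30.8]
wrist_force: [0.9, 0.9, 0.0]
opening: 0.0655
```

```bash
python3 go.py 250 -380 190 30.5
```

```text
clock 28.55 pos [ 558.  -193.9  182. ] yaw 30.8 open 65.5 j6 -53.5 -> shift [-359.8   -9.7   -2.4] turn 0.3
```

Emit:
{"method": "arm_command", "body": {
  "jaw": [0.4,0.4,0.4,0.4,0.4],
  "xyz": [
    [-40,-5,-2],
    [-80,-10,-2],
    [-125,-10,-2],
    [-170,-10,-2],
    [-215,-10,-2]
  ],
  "turn": [0,0,0,0,0]
}}

```text
clock: 29.05
ee_pos: [0.3705, -0.3048, 0.1867]
tcp_rot: [-90.0, -0.0, 30.7]
wrist_force: [0.5, -1.4, -0.0]
opening: 0.0657
```

Emit:
{"method": "arm_command", "body": {
  "jaw": [0.4,0.4,0.4,0.4],
  "xyz": [
    [-45,0,0],
    [-85,0,0],
    [-100,0,0],
    [-100,0,0]
  ],
  "turn": [0,0,0,0]
}}

```text
clock: 29.45
ee_pos: [0.2847, -0.3561, 0.1868]
tcp_rot: [-90.0, 0.0, 30.5]
wrist_force: [-0.1, -0.6, -0.2]
opening: 0.0657
```

```bash
python3 - <<'E'
from fit import *
d=env.capture("top")
for l,a,b in [("disc",.03,.04),("seal",.06,.08),("round_plinth",.018,.03),("square_plinth",.018,.03),("goblet",.07,.09),("scale_bar",.005,.016),("axe",.011,.02),("paper_cup",.07,.09),("lump",.01,.06),("brush",.005,.04)]:
    for o in obj(d,l,a,b): print("T",l,*o)
im=cv2.cvtColor(d["image"],cv2.COLOR_RGB2BGR)
cv2.imwrite("pics/t7.png",cv2.resize(im[80:300,140:460],(800,550),interpolation=cv2.INTER_CUBIC))
d=env.capture("side")
for l,a,b in [("disc",.03,.04),("seal",.06,.08),("goblet",.07,.09),("scale_bar",.005,.016),("axe",.011,.02)]:
    for o in obj(d,l,a,b): print("S",l,*o)
im=cv2.cvtColor(d["image"],cv2.COLOR_RGB2BGR)
cv2.imwrite("pics/s7.png",cv2.resize(im[130:250,250:410],(800,600),interpolation=cv2.INTER_CUBIC))
E
```

```text
T disc 0.62 [555.7  84.1] [57.3 57.8] 64.3 [553.6  83.3  34.1] 256
T round_plinth 0.51 [557.   78.7] [79.5 71.4] 19.9 [555.2  73.3  23.9] 242
T square_plinth 0.75 [ 515.4 -123.5] [76.2 76.1] 78.8 [ 512.5 -120.1   24. ] 525
T goblet 0.82 [ 516.7 -124. ] [42.5 41. ] 43.2 [ 517.  -124.8   76.5] 215
T scale_bar 0.73 [467.8  -1.8] [99.7 15.8] 79.6 [467.7  -1.6  10.3] 208
T scale_bar 0.65 [750.6 202.7] [102.2  20.7] 19.7 [750.3 200.7  10.2] 198
T scale_bar 0.6 [354.9 150.1] [101.3  22.7] 26.0 [353.3 151.6  10.1] 229
T scale_bar 0.56 [347.8  19.9] [ 15.7 100. ] 83.8 [347.6  19.9  10.3] 215
T axe 0.59 [536.  -17.3] [38.6 75.6] 77.0 [533.5 -17.5  14. ] 269
T paper_cup 0.72 [743.3  60.5] [75.  73.8] 44.0 [748.1  61.7  77.9] 149
T lump 0.56 [ 655.1 -287.4] [67.8 67. ] 74.1 [ 651.6 -285.8   34.1] 481
T brush 0.74 [ 739.1 -126.8] [177.   40.3] 0.5 [ 718.2 -127.5   17.5] 629
S disc 0.67 [552.1  87.6] [55.7 56.6] 23.1 [549.4  91.9  34.4] 155
S seal 0.45 [555.8  83.9] [20.6 23.9] 29.8 [555.1  86.4  67.6] 53
S goblet 0.68 [ 514.2 -125.3] [48.  41.9] 75.4 [ 514.4 -124.3   76.8] 117
S scale_bar 0.8 [750.8 202.2] [100.4  22.7] 19.9 [751.3 203.6   9.6] 182
S scale_bar 0.69 [352.3 153.6] [100.   20.7] 25.4 [353.5 155.1   9.4] 215
S scale_bar 0.67 [346.4  19. ] [21.5 99.5] 87.3 [345.3  20.3   9.6] 183
S scale_bar 0.6 [469.8  -2.6] [104.7  26.3] 79.1 [4.659e+02 3.000e-01 1.010e+01] 140
S axe 0.68 [530.9 -18.8] [41.8 69.9] 80.1 [532.1 -17.   14.5] 152
```

View pics/t7.png

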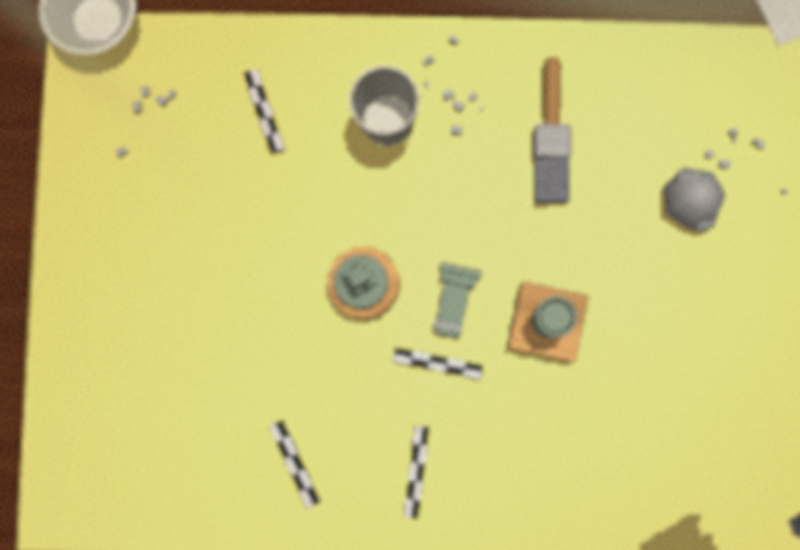

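View pics/s7.png

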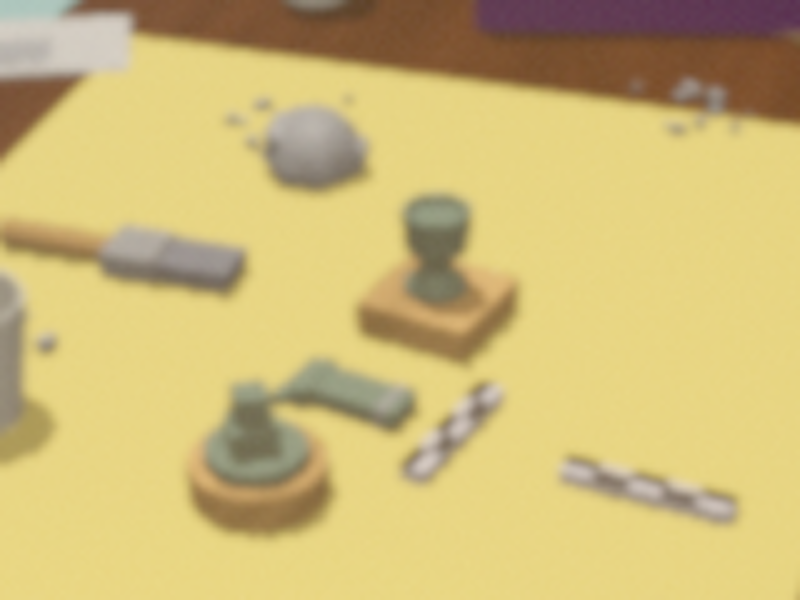

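Both views show everything in place. Top crop: seal on disc (360,283), axe (457,300), bar (437,363), goblet (553,318). The cup, lump and brush have not moved.

```bash
python3 - <<'E'
from cell import env
print(env.sign_off())
E
```

```text
the job is handed in; nothing more can be done
None
```

All five finds are laid out as asked, the gripper has let go and moved clear, and the job was handed in about 30 s into the 128 s allowed. The sign-off gives no verdict, so these are my own last camera checks, good to a few millimetres:

| Item | Measured | Limit |
|---|---|---|
| Disc from round plinth's centre | about 2 mm | 12 mm |
| Seal from disc's centre | about 1 mm, upright | 10 mm |
| Goblet from square plinth's centre | about 1–2 mm, upright | 12 mm |
| Axe head from the midpoint | about 2–3 mm | 15 mm |
| Axe head angle off square | about 0.01–0.04 rad | 0.2 rad |
| Bar from axe head's middle | about 72 mm | 58–88 mm |
| Bar off the axe head's line | about 2 mm | 20 mm |
| Bar angle off the row | about 0.01 rad | 0.2 rad |

- **Scale bar:** I moved the one that started farthest left (y ≈ 0.28 m); the three look-alikes stayed where they were.
- **Bystanders:** the paper cup, lump and brush measured the same as at the start, to within 1 mm.
- **Checks that disagreed or failed:**
  - Outline fits of the plinths came out about 4 mm nearer the robot than the depth readings, probably because of shadow, so I used depth.
  - My first outline fit of the bar failed, so I used depth there too.
  - The two cameras differed by 2–6 mm on some partly hidden surfaces, mostly the disc and axe head.
  - The seal was not found from above in the last check, so its position comes from the side camera.

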